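Restock the pantry turntable

TASK

Restock the pantry's lazy susan: stand the two empty open jars from it upright in the steel tray, and stand every full jar that waits on the counter upright inside a free inlaid ring of its own size, wide jars in wide rings and slim jars in slim rings, with the full jar that is already on the turntable staying in a wide ring. The turntable turns very freely: do not let it spin while you load it, and leave its brass strip lined up with the brass pointer, and leave the mug, the tin and the carton alone.

Things in the scene. Friction and masses are not known exactly. Their poses are not given: they have to be found in the camera images.
- susan: fixed foot of the turntable, origin on the counter at its centre; +x points along its brass pointer (180 to 201 mm from the centre, 42 mm high). The dark wood disc above is 340 mm in diameter, its top 42 mm above the counter; six pale rings are inlaid flush in it, alternately wide and slim, 60 degrees apart, centres 115 mm from the axis
- susan_disc (a joint): angle of the disc about the vertical, rad, growing anticlockwise seen from above. 0 (as it starts) is where the brass strip inlaid at the disc's rim lines up with the brass pointer. It turns very freely (friction about 0.03 N m), both ways, has no detent, and stays where it is left
- turn_handle (a point): centre of the turntable's turning handle, on the disc's axis 102 mm above the counter: a level brass bar 70 mm long, 14 mm thick and 30 mm high (87 to 117 mm above the counter) on a post 18 mm thick, its length along the disc's strip direction (this point's x axis)
- wide_ring0 (a point): centre, on the disc's top, of a wide inlaid ring (outer diameter 86 mm), a place for a wide jar; it turns with the disc
- wide_ring1 (a point): centre, on the disc's top, of a wide inlaid ring (outer diameter 86 mm), a place for a wide jar; it turns with the disc
- wide_ring2 (a point): centre, on the disc's top, of a wide inlaid ring (outer diameter 86 mm), a place for a wide jar; it turns with the disc
- slim_ring0 (a point): centre, on the disc's top, of a slim inlaid ring (outer diameter 66 mm), a place for a slim jar; it turns with the disc
- slim_ring1 (a point): centre, on the disc's top, of a slim inlaid ring (outer diameter 66 mm), a place for a slim jar; it turns with the disc
- slim_ring2 (a point): centre, on the disc's top, of a slim inlaid ring (outer diameter 66 mm), a place for a slim jar; it turns with the disc
- wide_jar1: a waiting full wide jar: a brown-filled cylinder 62 mm in diameter and 80 mm tall with a paper label band and a white lid of the same diameter as the jar, about 0.26 kg, low-weighted, standing upright on the counter beside the turntable at the start. Origin at the centre of its underside, z up. Absent (None) in some starts
- wide_jar2: a waiting full wide jar: a brown-filled cylinder 62 mm in diameter and 80 mm tall with a paper label band and a white lid of the same diameter as the jar, about 0.26 kg, low-weighted, standing upright on the counter beside the turntable at the start. Origin at the centre of its underside, z up. Absent (None) in some starts
- slim_jar1: a waiting full slim jar: a brown-filled cylinder 46 mm in diameter and 70 mm tall with a paper label band and a white lid of the same diameter as the jar, about 0.18 kg, low-weighted, standing upright on the counter beside the turntable at the start. Origin at the centre of its underside, z up. Absent (None) in some starts
- slim_jar2: a waiting full slim jar: a brown-filled cylinder 46 mm in diameter and 70 mm tall with a paper label band and a white lid of the same diameter as the jar, about 0.18 kg, low-weighted, standing upright on the counter beside the turntable at the start. Origin at the centre of its underside, z up. Absent (None) in some starts
- slim_jar3: a waiting full slim jar: a brown-filled cylinder 46 mm in diameter and 70 mm tall with a paper label band and a white lid of the same diameter as the jar, about 0.18 kg, low-weighted, standing upright on the counter beside the turntable at the start. Origin at the centre of its underside, z up. Absent (None) in some starts
- kept_jar: a full, lidded wide jar just like the waiting ones (62 mm in diameter, 80 mm tall, 0.26 kg) that already stands on one of the wide rings. Origin at the centre of its underside
- wide_empty: the wide empty: a jar of clear glass, no lid, open at the top, 62 mm outer diameter, 80 mm tall, wall 3 mm, 0.18 kg; at the start it stands on another of the wide rings. Origin at the centre of its underside
- slim_empty: the slim empty: a jar of clear glass, no lid, open at the top, 46 mm outer diameter, 70 mm tall, wall 3 mm, 0.12 kg; at the start it stands on one of the slim rings. Origin at the centre of its underside
- tray: fixed open steel tray for empties, 160 x 160 mm, 22 mm high, walls and floor 5 mm thick, origin at the centre of its underside, on the counter
- mug: bystander: white mug, 76 mm in diameter, 80 mm tall, standing on the counter; origin at the centre of its underside
- tin: bystander: plain metal tin, 80 mm in diameter, 65 mm tall; origin at the centre of its underside
- carton: bystander: upright brown carton, 50 x 100 mm, 150 mm tall; origin at the centre of its underside

How it is judged:
By the outcome, as a careful person would: the job done as asked, in the order asked, and still so for the second after the job is handed in, with the robot touching nothing.
Of wide_jar1, wide_jar2, slim_jar1, slim_jar2, slim_jar3 only 3 to 5 are there at a start; the rules pass over those that are not, and their reading is None.
At some moment in a run one of wide_jar1, wide_jar2, slim_jar1, slim_jar2, slim_jar3 may be knocked a few centimetres aside while the robot is not near it.
It also fails if it takes over 210 s, if anything falls off the work surface, if the arm or the gripper's body presses on something with over 40 N, if the wrist force passes 120 N, or if a joint passes its speed limit or range.

ROBOT

A 6-joint arm with a two-finger parallel gripper is mounted at the origin on the work surface. World frame = base frame: x ahead of the robot, y to its left, z up, the work surface at z = 0. Lengths are in m, angles in rad, forces in N, time in s.
With the tool pointing down it reaches from about 0.25 to 0.725 m from the base axis. Payload 4 kg.
Tool frame: the origin (TCP) lies midway between the tips of the shut fingers; the grasp point (between the pads) lies bot.pinch_z behind it (bot.pinch_z is the distance from the TCP to the grasp point, in m); z points along the fingers, y is the line along which they close (so a half turn about z gives the same grasp; the last joint's range is limited). The gripper opens to 85 mm and grips with 20 to 120 N. Pads are 22 mm wide; open, the fingers measure 114 mm over their backs; the gripper's body (76 mm by 85 mm) begins 54 mm behind the grasp point. The pads swing forward as they close: fully open they stand 13 mm farther back than shut.
Start: joints at [1.268, 0.241, 0.005, 1.335, 0, 1.571], TCP at [0.149, 0.477, 0.231] pointing down, gripper open.
Joint ranges: [-2.72, 2.72], [-1.05, 1.87], [-1.09, 1.28], [-1.99, 2.15], [-1.42, 1.44], [-3.14, 3.14]. Speed limits (rad/s): [2.79, 2.79, 3.14, 3.14, 3.14, 3.14].

INTERFACE

Orientations are given as a unit quaternion [x, y, z, w].
In Python, from workcell import bot gives the robot as it stands.
- The arm moves only by the shell command python3 jog.py 'ROWS'. ROWS is a JSON list of rows, 1 to 10 of them, each an object with the fields wx, wy, wz (a rotation vector in normalised numbers (1 is pi/2 rad)), dx, dy, dz (the shift in shares of 1 m (1.0 is 1 m)), aperture (the finger opening in m); a field left out counts as zero (the opening has to be given); each row is the pose to reach, as a shift and turn from the pose commanded when the command began, along the tool's axes at that moment; what a row does not reach only later rows make up. A row lasts 1/8 s, in which the tool goes at most 0.0625 m and 0.188 rad, less where a joint would pass 70% of its speed; a pose out of reach is approached as far as the arm can. The fingers move at their own pace and stop on an object; the grip force is fixed at half the most. Time passes only in rows, so rows that do not move let the fingers close. It prints the time, the measured TCP pose, the force, the opening and the grip force at its end. A shift or turn number past 1, either way, is cut back to 1. Input that does not fit is refused with a message, and nothing moves.
- bot.get_obs(): the state, without advancing time (a new reading comes with each control period).
- bot.camera(name): name is "scene" or "top"; returns the picture (400x640x3 uint8, red, green, blue); there is no depth.
- bot.calibration(name): a dict with "mtx" (3x3 intrinsics, pixels), "k1" (the pictures are not rectified: a ray, as slopes to the right and down, at radius r is drawn at 1 + k1 r^2 times it, then the intrinsics apply), "R" (3x3) and "t" (3): a world point X has camera coordinates R X + t. Camera axes: x right, y down, z forward; pixel columns grow to the right and rows downward; lengths in m; the calibration is good to about 2 mm. A picture is of the moment at which its call begins. calibration takes no time and is no camera call.
- bot.job_done(): hands the job in; it is judged then, once.
The state is a dict: "clock": time; "joint_pos": joint angles; "joint_vel": joint speeds; "tau": joint torques, N m; "eef_pos": TCP position; "tool_rot": TCP orientation; "ft_force": force on the tool from outside, world axes, zero at the start; "ft_torque": the same for the moment, N m; "grip_width": finger opening in m; "grasp_force": force on a finger pad.
Only numpy, scipy, OpenCV 4.12 (cv2) and the standard library are available. Lean on these libraries where they do the work, as an engineer would, in place of code of your own. Each camera call takes 0.05 s, during which the arm holds its last target. There are 200 camera calls.

## Working session

There is one attempt and no reset: what is moved stays moved. The work goes in short steps, Python scripts to look and compute and a shell command to move; the robot and the scene stay as the last step left them, time stands still between calls to the robot, and variables do not carry over. Pictures are saved under pics/ and viewed, at most 14 in all, crops included, and the job is handed in when it is done.

```bash
ls; mkdir -p pics
python3 - <<'E'
from workcell import bot
import cv2
for n in("scene","top"):
    cv2.imwrite(f"pics/{n}0.png",bot.camera(n)[:,:,::-1]); print(bot.calibration(n))
print(bot.get_obs(),bot.pinch_z)
E
```

```text
jog.py
pics
workcell.py
{'mtx': array([[424.88134432,   0.        , 322.83456964],
       [  0.        , 424.88134432, 195.88379162],
       [  0.        ,   0.        ,   1.        ]]), 'k1': -0.11532885777352965, 'R': array([[-0.3776301 ,  0.92590518,  0.00975213],
       [ 0.76185907,  0.31667542, -0.56505525],
       [-0.52627584, -0.20595212, -0.82499543]]), 't': array([ 0.28217496, -0.40585428,  1.57973512])}
{'mtx': array([[436.53017678,   0.        , 316.78286512],
       [  0.        , 436.53017678, 197.1666177 ],
       [  0.        ,   0.        ,   1.        ]]), 'k1': 0.0005377202953563276, 'R': array([[ 0.0113176 , -0.99974909, -0.01933043],
       [-0.99721077, -0.00985838, -0.07398306],
       [ 0.07377393,  0.02011383, -0.99707213]]), 't': array([-0.06443378,  0.61599629,  1.2748679 ])}
{'clock': 0.1, 'joint_pos': array([1.26798644e+00, 2.41300221e-01, 3.85563979e-03, 1.33521641e+00,
       1.52827248e-05, 1.57081733e+00]), 'joint_vel': array([ 0.0010095 , -0.00244259,  0.00168637, -0.00229656,  0.00167237,
        0.00075102]), 'tau': array([-3.22868618e-04, -3.73138261e+01,  2.53009593e+01,  1.08731873e-02,
       -7.07373692e-05, -1.33070429e-05]), 'eef_pos': array([0.14892623, 0.47670503, 0.23051942]), 'tool_rot': array([ 1.50837474e-01,  9.88558135e-01, -9.20515418e-04, -1.48165274e-04]), 'ft_force': array([ 1.30075396, -0.75615563,  0.5873962 ]), 'ft_torque': array([-0.01990124,  0.00465005, -0.01471685]), 'grasp_force': 0.0, 'grip_width': 0.08517821495683638} 0.0187
```

View pics/top0.png

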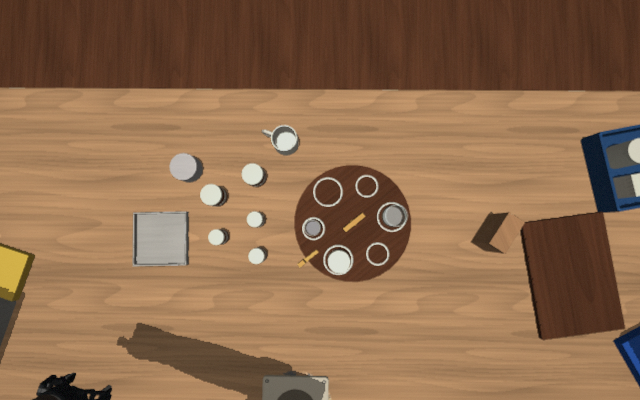

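View pics/scene0.png

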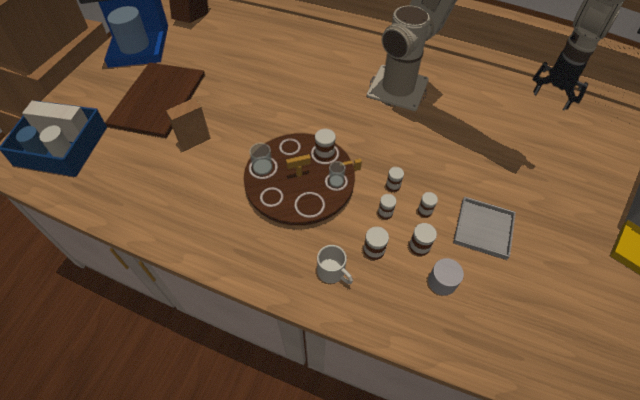

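The top view shows all five waiting jars: wide lids at (212,195) and (252,174), slim at (255,219), (217,237) and (257,256). The kept jar is at (338,260), the wide empty at (392,217) and the slim empty at (313,229). The free rings are wide (328,192) and slim (367,187) and (378,254). The strip at (353,222) is the handle and the pointer is at (308,258). The tray is at (161,238). The scene view shows the same layout.

```bash
cat > h.py <<'E'
from workcell import bot
import cv2, numpy as np
from scipy.spatial.transform import Rotation as Ro
def ray(n,uv,z):
    c=bot.calibration(n); p=cv2.undistortPoints(np.array(uv,float).reshape(-1,1,2),c["mtx"],np.array([c["k1"],0,0,0])).reshape(-1,2)
    d=np.c_[p,np.ones(len(p))]@c["R"]; o=-c["R"].T@c["t"]
    return (o+d*((z-o[2])/d[:,2])[:,None])[:,:2]
def proj(n,X):
    c=bot.calibration(n); return cv2.projectPoints(np.array(X,float).reshape(-1,1,3),cv2.Rodrigues(c["R"])[0],c["t"],c["mtx"],np.array([c["k1"],0,0,0]))[0].reshape(-1,2)
def blobs(mask,lo=20,hi=5000):
    n,l,s,c=cv2.connectedComponentsWithStats(mask.astype(np.uint8)); out=[]
    for i in range(1,n):
        if lo<s[i,4]<hi:
            k=max(cv2.findContours((l==i).astype(np.uint8),0,cv2.CHAIN_APPROX_NONE)[0],key=len)
            out.append((s[i,4],s[i,:4],k))
    return out
def lids(im,n="top"):
    "white lids: list of (pixel centre, radius px)"
    h=cv2.cvtColor(im,cv2.COLOR_RGB2HSV); m=(h[...,1]<45)&(h[...,2]>185)
    return [(*cv2.minEnclosingCircle(k),a) for a,b,k in blobs(m)]
def brass(im):
    h=cv2.cvtColor(im,cv2.COLOR_RGB2HSV)
    return blobs((h[...,0]>15)&(h[...,0]<28)&(h[...,1]>150)&(h[...,2]>120),8)
def plan(x,y,z,yaw):
    "tool-axis row to TCP x,y,z pointing down, finger line along world angle yaw (mod pi)"
    o=bot.get_obs(); R0=Ro.from_quat(o["tool_rot"]); best=None
    for s in(0,np.pi):
        a=yaw+s; Y=np.array([np.cos(a),np.sin(a),0]); Z=np.array([0,0,-1.]); 
        r=(R0.inv()*Ro.from_matrix(np.c_[np.cross(Y,Z),Y,Z])).as_rotvec()
        q6=o["joint_pos"][5]
        print("opt: rot",r.round(3),"d",R0.inv().apply(np.array([x,y,z])-o["eef_pos"]).round(4))
    print("now",o["eef_pos"].round(4),"q",o["joint_pos"].round(2),"t",round(o["clock"],2),"w",round(o["grip_width"],4))
E
python3 - <<'E'
from h import *
im=cv2.imread("pics/top0.png")[:,:,::-1].copy()
for c,r,a in lids(im): print("lid",np.round(c,1),round(r,1),a,"z08",ray("top",c,.08).round(4),"z07",ray("top",c,.07).round(4),"z122",ray("top",c,.122).round(4),"z042",ray("top",c,.042).round(4))
for a,b,k in brass(im): 
    c=k.reshape(-1,2).mean(0); print("brass",c.round(1),a,b,ray("top",c,.042).round(4),ray("top",c,.117).round(4))
h=cv2.cvtColor(im,cv2.COLOR_RGB2HSV); m=(h[...,2]<110)
m[:150]=0;m[290:]=0;m[:,:285]=0;m[:,430:]=0
k=np.vstack([k for a,b,k in blobs(m,20,20000)]); e=cv2.convexHull(k); print("disc",cv2.minEnclosingCircle(e))
P=ray("top",e.reshape(-1,2),.042); (cx,r)=cv2.minEnclosingCircle(P.astype(np.float32)); print(np.round(cx,4),r)
t=(h[...,1]<60)&(h[...,2]<200)&(h[...,2]>90); 
for a,b,k in blobs(t,200,6000): print("grey",a,b,ray("top",cv2.minAreaRect(k)[0],.022).round(4),cv2.minAreaRect(k))
o=cv2.resize(im[150:290,120:430],None,fx=2.5,fy=2.5,interpolation=cv2.INTER_CUBIC); cv2.imwrite("pics/c1.png",o[:,:,::-1])
E
```

```text
lid [279.6 136.2] 16.8 333 z08 [[0.7869 0.0497]] z07 [[0.7891 0.0508]] z122 [[0.7779 0.0452]] z042 [[0.7951 0.0538]]
lid [637.5 150.5] 11.6 208 z08 [[ 0.7533 -0.9621]] z07 [[ 0.7551 -0.9692]] z122 [[ 0.7454 -0.9322]] z042 [[ 0.7604 -0.9891]]
lid [182.5 166.5] 13.2 524 z08 [[0.6968 0.3274]] z07 [[0.6982 0.3308]] z122 [[0.6908 0.3135]] z042 [[0.7022 0.3401]]
lid [251.8 173.6] 10.5 335 z08 [[0.678  0.1276]] z07 [[0.6793 0.1293]] z122 [[0.6727 0.1204]] z042 [[0.6828 0.1341]]
lid [636.9 184.5] 10.7 131 z08 [[ 0.6569 -0.9564]] z07 [[ 0.658  -0.9635]] z122 [[ 0.6522 -0.9268]] z042 [[ 0.661  -0.9833]]
lid [366.3 185.5] 10.9 48 z08 [[ 0.6469 -0.1992]] z07 [[ 0.648  -0.2001]] z122 [[ 0.6427 -0.1953]] z042 [[ 0.6508 -0.2027]]
lid [327.4 191.7] 14.5 97 z08 [[ 0.6284 -0.0891]] z07 [[ 0.6292 -0.0891]] z122 [[ 0.6247 -0.0889]] z042 [[ 0.6317 -0.0892]]
lid [209.9 194.2] 10.5 341 z08 [[0.618 0.246]] z07 [[0.6187 0.2487]] z122 [[0.6147 0.2348]] z042 [[0.6209 0.2561]]
lid [370. 192.] 8.1 21 z08 [[ 0.6285 -0.2098]] z07 [[ 0.6294 -0.2108]] z122 [[ 0.6249 -0.2055]] z042 [[ 0.6319 -0.2136]]
lid [388. 213.]
[... 1281 characters left out ...]
238006591797)
[ 0.5831 -0.1175] 0.22832967340946198
grey 236 [272 125  26  30] [[0.7923 0.0446]] ((283.3414611816406, 138.5731658935547), (26.549541473388672, 26.705713272094727), 38.65980911254883)
grey 594 [169 153  28  28] [[0.7051 0.3468]] ((182.5, 166.5), (27.0, 27.0), 90.0)
grey 528 [377 202  31  30] [[ 0.5616 -0.2806]] ((392.0, 216.5), (29.0, 30.0), 90.0)
grey 2788 [133 212  54  54] [[0.4889 0.4081]] ((159.5, 238.5), (53.0, 53.0), 90.0)
grey 334 [302 217  23  23] [[ 0.5251 -0.0477]] ((313.0, 228.0), (22.0, 22.0), 90.0)
grey 209 [323 245  31  30] [[ 0.4337 -0.1223]] ((338.0, 259.5), (29.0, 30.0), 90.0)
grey 1201 [262 374  67  26] [[ 0.069  -0.0013]] ((295.0, 386.5), (25.0, 66.0), 90.0)
```

View pics/c1.png

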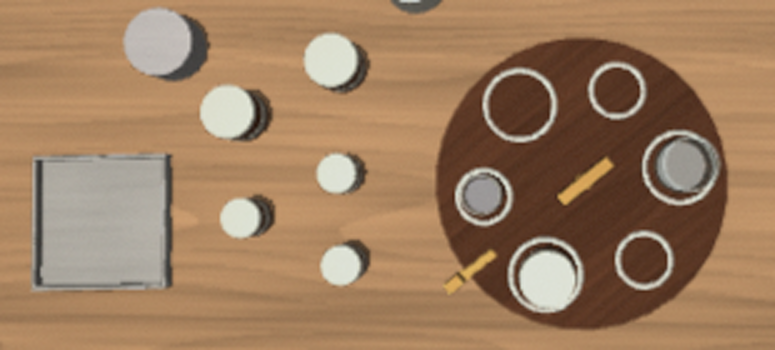

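Run:
```python
from h import *
im=cv2.imread("pics/top0.png")[:,:,::-1].copy()
print(ray("top",[[394.4,215.5],[392,217],[313.6,227.6]],.045).round(4), ray("top",[[161,239]],.005).round(4))
C=np.array([.5422,-.1619]); 
for a in (39.1,99.1,159.1,219.1,279.1,339.1): print(a,(C+.115*np.array([np.cos(np.radians(a)),np.sin(np.radians(a))])).round(4))
h=cv2.cvtColor(im,cv2.COLOR_RGB2HSV); print(h[222,353],h[257,309],h[262,302])
plan(.562,-.279,.2,np.radians(99))
```

```text
[[ 0.5639 -0.2841]
 [ 0.5595 -0.2771]
 [ 0.5262 -0.0501]] [[0.487 0.41 ]]
39.1 [ 0.6314 -0.0894]
99.1 [ 0.524  -0.0483]
159.1 [ 0.4348 -0.1209]
219.1 [ 0.453  -0.2344]
279.1 [ 0.5604 -0.2755]
339.1 [ 0.6496 -0.2029]
[ 18 149 212] [ 20 144 218] [ 18 149 217]
opt: rot [-0.002 -0.    -0.46 ] d [-0.6196 -0.5981  0.0316]
opt: rot [-1.000e-03  2.000e-03  2.682e+00] d [-0.6196 -0.5981  0.0316]
now [0.1489 0.4767 0.2305] q [1.27 0.24 0.   1.34 0.   1.57] t 0.1 w 0.0852
```

Units first: turns go in shares of pi/2 rad. So -0.46 rad / 1.5708 = -0.2928.

```bash
python3 jog.py '[{"wz":-0.0955,"dx":-0.062,"dy":-0.06,"dz":0.003,"aperture":0.085},{"wz":-0.191,"dx":-0.124,"dy":-0.12,"dz":0.006,"aperture":0.085},{"wz":-0.2928,"dx":-0.186,"dy":-0.18,"dz":0.01,"aperture":0.085},{"wz":-0.2928,"dx":-0.62,"dy":-0.598,"dz":0.03,"aperture":0.085},{"wz":-0.2928,"dx":-0.62,"dy":-0.598,"dz":0.03,"aperture":0.085},{"wz":-0.2928,"dx":-0.62,"dy":-0.598,"dz":0.03,"aperture":0.085},{"wz":-0.2928,"dx":-0.62,"dy":-0.598,"dz":0.03,"aperture":0.085},{"wz":-0.2928,"dx":-0.62,"dy":-0.598,"dz":0.03,"aperture":0.085},{"wz":-0.2928,"dx":-0.62,"dy":-0.598,"dz":0.03,"aperture":0.085},{"wz":-0.2928,"dx":-0.62,"dy":-0.598,"dz":0.03,"aperture":0.085}]'
python3 - <<'E'
from h import *
plan(.5625,-.281,.2,np.radians(99))
E
```

```text
clock: 1.35
eef_pos: [0.4474, -0.0691, 0.2093]
tool_rot: [-0.078, 0.997, 0.0, 0.0]
ft_force: [0.9, 1.0, 0.5]
grip_width: 0.0849
grasp_force: 0.0
opt: rot [ 0.  0. -0.] d [-0.0806 -0.2273  0.0093]
opt: rot [ 0.000e+00 -1.000e-03  3.141e+00] d [-0.0806 -0.2273  0.0093]
now [ 0.4474 -0.0691  0.2093] q [-0.15  0.16 -0.16  1.26  0.   -0.31] t 1.35 w 0.0849
```

```bash
python3 jog.py '[{"dx":-0.081,"dy":-0.227,"dz":0.009,"aperture":0.085},{"dx":-0.081,"dy":-0.227,"dz":0.009,"aperture":0.085},{"dx":-0.081,"dy":-0.227,"dz":0.009,"aperture":0.085},{"dx":-0.081,"dy":-0.227,"dz":0.009,"aperture":0.085},{"dx":-0.081,"dy":-0.227,"dz":0.009,"aperture":0.085},{"dx":-0.081,"dy":-0.227,"dz":0.009,"aperture":0.085}]'
python3 - <<'E'
from h import *
plan(.5625,-.281,.075,np.radians(99))
E
```

```text
clock: 2.1
eef_pos: [0.5617, -0.2781, 0.1995]
tool_rot: [-0.078, 0.997, 0.001, -0.001]
ft_force: [-0.2, 0.1, -0.1]
grip_width: 0.0853
grasp_force: 0.0
opt: rot [ 0.002 -0.002 -0.   ] d [-0.0005 -0.0032  0.1245]
opt: rot [-3.000e-03 -3.000e-03  3.141e+00] d [-0.0005 -0.0032  0.1245]
now [ 0.5617 -0.2781  0.1995] q [-0.46  0.51  0.32  1.38  0.   -0.62] t 2.1 w 0.0853
```

```bash
python3 jog.py '[{"dz":0.04,"aperture":0.085},{"dz":0.08,"aperture":0.085},{"dz":0.105,"aperture":0.085},{"dz":0.125,"aperture":0.085},{"dz":0.125,"aperture":0.085},{"dz":0.125,"aperture":0.085}]'
python3 - <<'E'
from h import *
plan(.5625,-.281,.075,np.radians(99))
cv2.imwrite("pics/s1.png",bot.camera("scene")[90:260,200:440,::-1].repeat(3,0).repeat(3,1))
E
```

```text
clock: 2.85
eef_pos: [0.563, -0.2779, 0.0772]
tool_rot: [-0.079, 0.997, -0.0, 0.001]
ft_force: [-0.1, -0.1, 0.1]
grip_width: 0.0847
grasp_force: 0.0
opt: rot [-0.001  0.002  0.001] d [ 0.0009 -0.003   0.0022]
opt: rot [-2.00e-03 -2.00e-03 -3.14e+00] d [ 0.0009 -0.003   0.0022]
now [ 0.563  -0.2779  0.0772] q [-0.46  0.59  0.12  1.1   0.   -0.62] t 2.85 w 0.0847
```

View pics/s1.png

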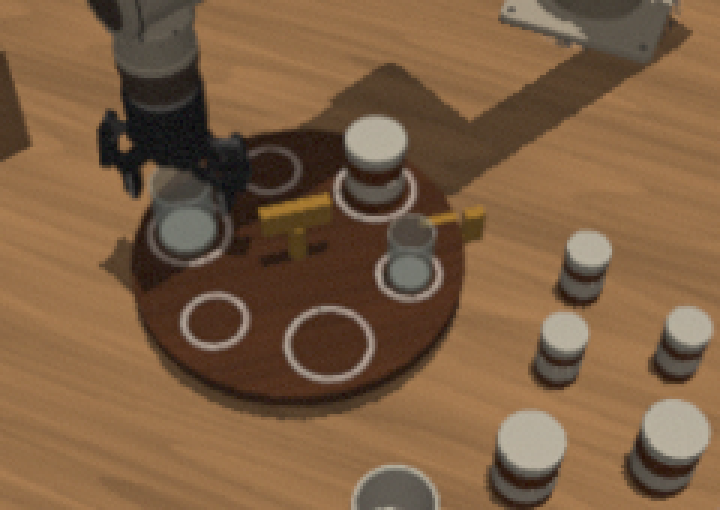

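The scene crop shows the fingers straddling the wide empty at about (185,215), with the other jars and the handle clear. I'll close and then lift.

```bash
python3 jog.py '[{"dy":-0.003,"aperture":0.085},{"dy":-0.003,"aperture":0.07},{"dy":-0.003,"aperture":0.064},{"dy":-0.003,"aperture":0.055},{"dy":-0.003,"aperture":0.05},{"dy":-0.003,"aperture":0.05},{"dy":-0.003,"aperture":0.05}]';python3 jog.py '[{"dz":-0.02,"aperture":0.05},{"dz":-0.06,"aperture":0.05},{"dz":-0.115,"aperture":0.05},{"dz":-0.115,"aperture":0.05}]'
python3 - <<'E'
from h import *
plan(.450,.410,.192,np.radians(99))
im=bot.camera("top"); cv2.imwrite("pics/t2.png",im[:,:,::-1])
h=cv2.cvtColor(im,cv2.COLOR_RGB2HSV)
for a,b,k in blobs((h[...,0]>14)&(h[...,0]<26)&(h[...,1]>128)&(h[...,2]>185),8,500): print(a,b,k.reshape(-1,2).mean(0))
E
```

```text
clock: 3.78
eef_pos: [0.5634, -0.2817, 0.0762]
tool_rot: [-0.079, 0.997, -0.0, 0.001]
ft_force: [-0.2, 0.8, 3.6]
grip_width: 0.0599
grasp_force: 65.3
clock: 4.28
eef_pos: [0.5653, -0.2831, 0.1953]
tool_rot: [-0.078, 0.997, -0.003, 0.004]
ft_force: [0.5, 0.4, -1.4]
grip_width: 0.0599
grasp_force: 65.4
opt: rot [-0.006  0.007 -0.   ] d [ 0.0056  0.7026 -0.0009]
opt: rot [0.011 0.009 3.141] d [ 0.0056  0.7026 -0.0009]
now [ 0.5653 -0.2831  0.1953] q [-0.46  0.52  0.32  1.36 -0.   -0.62] t 4.28 w 0.0599
102 [344 214  21  17] [353.61904762 222.19047619]
43 [304 251  14  11] [310.74074074 255.88888889]
27 [298 261   7   6] [300.92857143 263.5       ]
```

```bash
python3 jog.py '[{"dy":0.05,"aperture":0.05},{"dy":0.11,"aperture":0.05},{"dx":0.005,"dy":0.17,"aperture":0.05},{"dx":0.005,"dy":0.23,"aperture":0.05},{"dx":0.005,"dy":0.29,"aperture":0.05},{"dx":0.005,"dy":0.35,"aperture":0.05},{"dx":0.005,"dy":0.41,"aperture":0.05},{"dx":0.005,"dy":0.47,"aperture":0.05},{"dx":0.005,"dy":0.53,"aperture":0.05},{"dx":0.005,"dy":0.59,"aperture":0.05}]';python3 jog.py '[{"dy":0.05,"aperture":0.05},{"dy":0.09,"aperture":0.05},{"dy":0.112,"aperture":0.05},{"dy":0.112,"aperture":0.05},{"dy":0.112,"aperture":0.05},{"dy":0.112,"aperture":0.05}]'
python3 - <<'E'
from h import *
plan(.450,.410,.041,np.radians(99))
E
```

```text
clock: 5.58
eef_pos: [0.4638, 0.3013, 0.1878]
tool_rot: [-0.078, 0.997, -0.001, -0.002]
ft_force: [0.8, -0.4, -1.3]
grip_width: 0.0599
grasp_force: 65.6
clock: 6.32
eef_pos: [0.4482, 0.4097, 0.1899]
tool_rot: [-0.078, 0.997, -0.001, -0.001]
ft_force: [0.2, 0.3, -1.5]
grip_width: 0.0607
grasp_force: 65.7
opt: rot [-0.001 -0.001 -0.001] d [-0.002   0.0002  0.1489]
opt: rot [-2.00e-03  2.00e-03  3.14e+00] d [-0.002   0.0002  0.1489]
now [0.4482 0.4097 0.1899] q [ 0.74  0.48  0.24  1.33 -0.    0.58] t 6.33 w 0.0607
```

```bash
python3 jog.py '[{"dz":0.05,"aperture":0.05},{"dz":0.1,"aperture":0.05},{"dz":0.13,"aperture":0.05},{"dz":0.143,"aperture":0.05},{"dz":0.148,"aperture":0.05},{"dz":0.149,"aperture":0.05},{"dz":0.149,"aperture":0.05}]';python3 jog.py '[{"aperture":0.066},{"aperture":0.075},{"aperture":0.085},{"aperture":0.085},{"dz":-0.05,"aperture":0.085},{"dz":-0.11,"aperture":0.085},{"dz":-0.16,"aperture":0.085},{"dz":-0.16,"aperture":0.085}]'
python3 - <<'E'
from h import *
plan(.5255,-.0495,.200,np.radians(99))
E
```

```text
clock: 7.2
eef_pos: [0.4489, 0.4118, 0.0431]
tool_rot: [-0.078, 0.997, 0.001, 0.001]
ft_force: [0.2, 0.1, -1.5]
grip_width: 0.06
grasp_force: 65.7
clock: 8.2
eef_pos: [0.4504, 0.4132, 0.2074]
tool_rot: [-0.079, 0.997, 0.003, 0.004]
ft_force: [-0.3, -0.3, 0.1]
grip_width: 0.0853
grasp_force: 0.0
opt: rot [0.006 0.009 0.   ] d [-0.0017 -0.4688  0.0045]
opt: rot [-0.015  0.01  -3.141] d [-0.0017 -0.4688  0.0045]
now [0.4504 0.4132 0.2074] q [0.74 0.47 0.27 1.36 0.   0.59] t 8.2 w 0.0853
```

```bash
python3 jog.py '[{"dy":-0.05,"aperture":0.085},{"dy":-0.11,"aperture":0.085},{"dy":-0.17,"aperture":0.085},{"dy":-0.23,"aperture":0.085},{"dy":-0.29,"aperture":0.085},{"dx":-0.002,"dy":-0.35,"aperture":0.085},{"dx":-0.002,"dy":-0.41,"aperture":0.085},{"dx":-0.002,"dy":-0.455,"aperture":0.085},{"dx":-0.002,"dy":-0.469,"aperture":0.085},{"dx":-0.002,"dy":-0.469,"aperture":0.085}]';python3 jog.py '[{"aperture":0.085},{"aperture":0.085},{"aperture":0.085},{"aperture":0.085}]'
python3 - <<'E'
from h import *
plan(.5255,-.0495,.070,np.radians(99))
im=bot.camera("top"); print([(np.round(c,1),round(r,1)) for c,r,a in lids(im) if 195<c[0]<275 and 160<c[1]<270])
E
```

```text
clock: 9.45
eef_pos: [0.523, -0.0522, 0.2006]
tool_rot: [-0.078, 0.997, 0.0, -0.001]
ft_force: [-1.1, 1.2, 0.1]
grip_width: 0.0846
grasp_force: 0.0
clock: 9.95
eef_pos: [0.5235, -0.0512, 0.2017]
tool_rot: [-0.079, 0.997, -0.0, 0.0]
ft_force: [0.3, 0.1, 0.2]
grip_width: 0.0849
grasp_force: 0.0
opt: rot [-0.     0.     0.001] d [-0.0022  0.0014  0.1317]
opt: rot [-0.   -0.   -3.14] d [-0.0022  0.0014  0.1317]
now [ 0.5235 -0.0512  0.2017] q [-0.1   0.31  0.02  1.28  0.   -0.26] t 9.95 w 0.0849
[(array([251.8, 173.6]), 10.5), (array([209.9, 194.2]), 10.5), (array([253.7, 219.1]), 7.6), (array([215.5, 237. ]), 7.6), (array([255.5, 255.9]), 7.7)]
```

```bash
python3 jog.py '[{"dx":-0.002,"dy":0.001,"dz":0.05,"aperture":0.085},{"dx":-0.002,"dy":0.001,"dz":0.1,"aperture":0.085},{"dx":-0.002,"dy":0.001,"dz":0.125,"aperture":0.085},{"dx":-0.002,"dy":0.001,"dz":0.132,"aperture":0.085},{"dx":-0.002,"dy":0.001,"dz":0.132,"aperture":0.085},{"dx":-0.002,"dy":0.001,"dz":0.132,"aperture":0.07},{"dx":-0.002,"dy":0.001,"dz":0.132,"aperture":0.055},{"dx":-0.002,"dy":0.001,"dz":0.132,"aperture":0.045},{"dx":-0.002,"dy":0.001,"dz":0.132,"aperture":0.035},{"dx":-0.002,"dy":0.001,"dz":0.132,"aperture":0.035}]';python3 jog.py '[{"aperture":0.035},{"aperture":0.035},{"dz":-0.02,"aperture":0.035},{"dz":-0.07,"aperture":0.035},{"dz":-0.125,"aperture":0.035},{"dz":-0.125,"aperture":0.035},{"dz":-0.125,"aperture":0.035}]'
python3 - <<'E'
from h import *
plan(.526,.410,.200,np.radians(99))
im=bot.camera("top"); cv2.imwrite("pics/t3.png",im[:,:,::-1])
E
```

```text
clock: 11.25
eef_pos: [0.5262, -0.0503, 0.0709]
tool_rot: [-0.079, 0.997, 0.0, 0.001]
ft_force: [-0.1, 1.4, 6.2]
grip_width: 0.0446
grasp_force: 61.1
clock: 12.12
eef_pos: [0.5248, -0.0506, 0.1941]
tool_rot: [-0.079, 0.997, -0.0, -0.0]
ft_force: [-0.6, 0.0, -1.0]
grip_width: 0.0444
grasp_force: 61.4
opt: rot [-0.    -0.001  0.   ] d [-0.0732  0.4547 -0.0059]
opt: rot [ 1.000e-03 -0.000e+00 -3.141e+00] d [-0.0732  0.4547 -0.0059]
now [ 0.5248 -0.0506  0.1941] q [-0.1   0.31  0.01  1.26 -0.   -0.25] t 12.12 w 0.0444
```

View pics/t3.png

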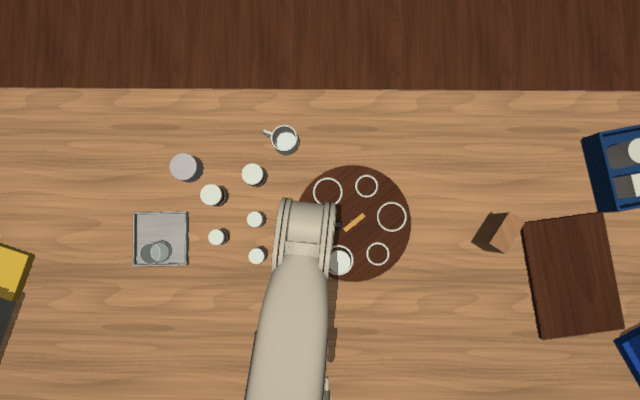

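The wide empty stands in the tray at about (156,251), and the slim empty is held. The disc has not turned: the handle is still at (354,222).

```bash
python3 jog.py '[{"dx":-0.005,"dy":0.05,"aperture":0.035},{"dx":-0.015,"dy":0.11,"aperture":0.035},{"dx":-0.025,"dy":0.17,"aperture":0.035},{"dx":-0.035,"dy":0.23,"aperture":0.035},{"dx":-0.045,"dy":0.29,"aperture":0.035},{"dx":-0.055,"dy":0.35,"aperture":0.035},{"dx":-0.065,"dy":0.4,"aperture":0.035},{"dx":-0.073,"dy":0.44,"aperture":0.035},{"dx":-0.073,"dy":0.455,"aperture":0.035},{"dx":-0.073,"dy":0.455,"aperture":0.035}]';python3 jog.py '[{"aperture":0.035},{"aperture":0.035},{"aperture":0.035}]'
python3 - <<'E'
from h import *
plan(.526,.410,.036,np.radians(99))
E
```

```text
clock: 13.42
eef_pos: [0.5251, 0.4103, 0.1923]
tool_rot: [-0.079, 0.997, -0.001, -0.002]
ft_force: [-0.2, -0.2, -0.6]
grip_width: 0.0444
grasp_force: 61.7
clock: 13.8
eef_pos: [0.5266, 0.4092, 0.1951]
tool_rot: [-0.078, 0.997, 0.0, 0.0]
ft_force: [-0.1, -0.2, -1.8]
grip_width: 0.0442
grasp_force: 61.7
opt: rot [ 0.     0.    -0.001] d [0.0006 0.0008 0.1591]
opt: rot [ 1.00e-03 -0.00e+00  3.14e+00] d [0.0006 0.0008 0.1591]
now [0.5266 0.4092 0.1951] q [ 0.66  0.6   0.46  1.43 -0.    0.5 ] t 13.8 w 0.0442
```

```bash
python3 jog.py '[{"dz":0.05,"aperture":0.035},{"dz":0.11,"aperture":0.035},{"dz":0.14,"aperture":0.035},{"dz":0.154,"aperture":0.035},{"dz":0.159,"aperture":0.035},{"dz":0.16,"aperture":0.035},{"dz":0.16,"aperture":0.035}]';python3 jog.py '[{"aperture":0.05},{"aperture":0.065},{"aperture":0.085},{"aperture":0.085},{"aperture":0.085},{"dz":-0.05,"aperture":0.085},{"dz":-0.11,"aperture":0.085},{"dz":-0.14,"aperture":0.085},{"dz":-0.14,"aperture":0.085},{"dz":-0.14,"aperture":0.085}]'
python3 - <<'E'
from h import *
im=bot.camera("top"); L=[(np.round(c,1),round(r,1)) for c,r,a in lids(im) if 180<c[0]<290 and 150<c[1]<290]; print(L)
plan(.617,.2445,.170,np.radians(99))
E
```

```text
clock: 14.68
eef_pos: [0.5272, 0.411, 0.0363]
tool_rot: [-0.078, 0.997, 0.001, 0.001]
ft_force: [-0.2, 0.2, -1.0]
grip_width: 0.0447
grasp_force: 61.6
clock: 15.92
eef_pos: [0.5256, 0.4098, 0.1733]
tool_rot: [-0.079, 0.997, -0.001, -0.001]
ft_force: [-0.2, -2.0, -0.1]
grip_width: 0.0846
grasp_force: 0.0
[(array([182.2, 166.2]), 13.3), (array([251.8, 173.6]), 10.5), (array([210., 194.]), 10.6), (array([254., 219.]), 7.8), (array([215.4, 237.1]), 7.7), (array([255.6, 255.9]), 7.7)]
opt: rot [-0.002 -0.003  0.   ] d [-0.0647 -0.1774  0.0026]
opt: rot [ 5.000e-03 -3.000e-03 -3.141e+00] d [-0.0647 -0.1774  0.0026]
now [0.5253 0.4096 0.1725] q [ 0.66  0.61  0.41  1.38 -0.    0.51] t 15.97 w 0.0849
```

```bash
python3 jog.py '[{"dx":-0.02,"dy":-0.05,"aperture":0.085},{"dx":-0.04,"dy":-0.11,"aperture":0.085},{"dx":-0.06,"dy":-0.16,"aperture":0.085},{"dx":-0.065,"dy":-0.177,"aperture":0.085},{"dx":-0.065,"dy":-0.177,"aperture":0.085},{"dx":-0.065,"dy":-0.177,"aperture":0.085},{"dx":-0.065,"dy":-0.177,"aperture":0.085}]'
python3 - <<'E'
from h import *
plan(.617,.2445,.033,np.radians(99))
im=bot.camera("scene")
for c,r,a in lids(im):
    if 370<c[0]<460 and 150<c[1]<270: print(np.round(c,1),round(r,1),ray("scene",c,.08).round(3),ray("scene",c,.07).round(3))
cv2.imwrite("pics/s2.png",im[140:290,340:540,::-1].repeat(4,0).repeat(4,1))
E
```

```text
clock: 16.85
eef_pos: [0.6172, 0.2474, 0.1743]
tool_rot: [-0.08, 0.997, 0.0, -0.0]
ft_force: [-0.2, -0.7, -0.4]
grip_width: 0.0847
grasp_force: 0.0
opt: rot [ 0.    -0.001  0.003] d [ 0.0005 -0.0029  0.1413]
opt: rot [ 1.000e-03  0.000e+00 -3.139e+00] d [ 0.0005 -0.0029  0.1413]
now [0.6172 0.2474 0.1743] q [0.38 0.6  0.41 1.38 0.   0.22] t 16.85 w 0.0847
[386.5 200.5] 5.7 [[0.561 0.117]] [[0.554 0.116]]
[431.  201.5] 5.0 [[0.515 0.235]] [[0.508 0.236]]
[377.4 235.8] 10.5 [[0.678 0.128]] [[0.673 0.128]]
```

View pics/s2.png

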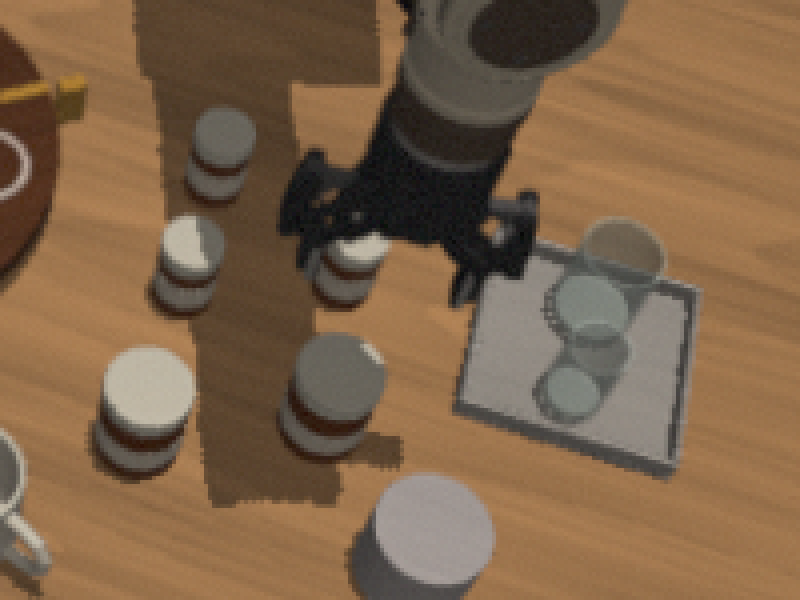

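The scene crop shows both empties upright in the tray, at (590,305) and (570,390). The wide jar sits under the gripper at (335,395). Both views agree on wide_jar positions to within a few mm.

```bash
python3 jog.py '[{"dy":-0.002,"dz":0.05,"aperture":0.085},{"dy":-0.002,"dz":0.1,"aperture":0.085},{"dy":-0.002,"dz":0.13,"aperture":0.085},{"dy":-0.002,"dz":0.141,"aperture":0.085},{"dy":-0.002,"dz":0.141,"aperture":0.085},{"dy":-0.002,"dz":0.141,"aperture":0.07},{"dy":-0.002,"dz":0.141,"aperture":0.06},{"dy":-0.002,"dz":0.141,"aperture":0.05},{"dy":-0.002,"dz":0.141,"aperture":0.05},{"dy":-0.002,"dz":0.141,"aperture":0.05}]';python3 jog.py '[{"aperture":0.05},{"dz":-0.02,"aperture":0.05},{"dz":-0.07,"aperture":0.05},{"dz":-0.13,"aperture":0.05},{"dz":-0.165,"aperture":0.05},{"dz":-0.165,"aperture":0.05},{"dz":-0.165,"aperture":0.05}]'
python3 - <<'E'
from h import *
plan(.5604,-.2755,.2,np.radians(99))
E
```

```text
clock: 18.15
eef_pos: [0.62, 0.2446, 0.0362]
tool_rot: [-0.079, 0.997, 0.001, 0.002]
ft_force: [0.1, 1.8, 5.2]
grip_width: 0.0609
grasp_force: 63.7
clock: 19.02
eef_pos: [0.6174, 0.2432, 0.1965]
tool_rot: [-0.078, 0.997, -0.001, -0.002]
ft_force: [-0.0, -1.2, -2.2]
grip_width: 0.0607
grasp_force: 65.9
opt: rot [-0.001 -0.003 -0.   ] d [ 0.1374 -0.5034 -0.0026]
opt: rot [-5.000e-03  1.000e-03  3.142e+00] d [ 0.1374 -0.5034 -0.0026]
now [0.6174 0.2432 0.1965] q [ 0.38  0.59  0.45  1.43 -0.    0.22] t 19.02 w 0.0607
```

```bash
python3 jog.py '[{"dx":0.012,"dy":-0.045,"aperture":0.05},{"dx":0.028,"dy":-0.1,"aperture":0.05},{"dx":0.044,"dy":-0.16,"aperture":0.05},{"dx":0.06,"dy":-0.22,"aperture":0.05},{"dx":0.076,"dy":-0.28,"aperture":0.05},{"dx":0.092,"dy":-0.34,"aperture":0.05},{"dx":0.108,"dy":-0.4,"aperture":0.05},{"dx":0.125,"dy":-0.455,"aperture":0.05},{"dx":0.134,"dy":-0.49,"aperture":0.05},{"dx":0.137,"dy":-0.503,"aperture":0.05}]';python3 jog.py '[{"aperture":0.05},{"aperture":0.05},{"aperture":0.05}]'
python3 - <<'E'
from h import *
plan(.5604,-.2755,.080,np.radians(99))
E
```

```text
clock: 20.27
eef_pos: [0.5597, -0.2763, 0.1952]
tool_rot: [-0.077, 0.997, 0.001, -0.002]
ft_force: [-0.1, -0.0, -3.0]
grip_width: 0.0611
grasp_force: 66.4
clock: 20.65
eef_pos: [0.5622, -0.2729, 0.1985]
tool_rot: [-0.08, 0.997, 0.0, -0.0]
ft_force: [0.7, -0.8, -2.5]
grip_width: 0.061
grasp_force: 66.4
opt: rot [ 0.    -0.     0.002] d [ 0.0021 -0.0023  0.1185]
opt: rot [ 0.000e+00  1.000e-03 -3.139e+00] d [ 0.0021 -0.0023  0.1185]
now [ 0.5622 -0.2729  0.1985] q [-0.45  0.51  0.31  1.37  0.   -0.61] t 20.65 w 0.061
```

```bash
python3 jog.py '[{"dx":0.002,"dy":-0.002,"dz":0.04,"aperture":0.05},{"dx":0.002,"dy":-0.002,"dz":0.08,"aperture":0.05},{"dx":0.002,"dy":-0.002,"dz":0.105,"aperture":0.05},{"dx":0.002,"dy":-0.002,"dz":0.115,"aperture":0.05},{"dx":0.002,"dy":-0.002,"dz":0.118,"aperture":0.05},{"dx":0.002,"dy":-0.002,"dz":0.118,"aperture":0.05},{"dx":0.002,"dy":-0.002,"dz":0.118,"aperture":0.05}]'
```

```text
clock: 21.52
eef_pos: [0.5611, -0.2773, 0.082]
tool_rot: [-0.079, 0.997, -0.001, 0.001]
ft_force: [0.4, 0.3, -1.9]
grip_width: 0.0611
grasp_force: 66.4
```

```bash
python3 jog.py '[{"dy":0.001,"dz":0.001,"aperture":0.05},{"dy":0.001,"dz":0.002,"aperture":0.05},{"dy":0.001,"dz":0.003,"aperture":0.05},{"dy":0.001,"dz":0.003,"aperture":0.05}]';python3 jog.py '[{"aperture":0.064},{"aperture":0.07},{"aperture":0.08},{"aperture":0.085},{"aperture":0.085},{"dz":-0.04,"aperture":0.085},{"dz":-0.09,"aperture":0.085},{"dz":-0.11,"aperture":0.085},{"dz":-0.11,"aperture":0.085},{"dz":-0.11,"aperture":0.085}]'
python3 - <<'E'
from h import *
plan(.678,.1275,.180,np.radians(39))
E
```

```text
clock: 22.02
eef_pos: [0.5604, -0.2758, 0.0782]
tool_rot: [-0.079, 0.997, -0.0, 0.001]
ft_force: [-0.2, 0.6, 1.9]
grip_width: 0.0608
grasp_force: 66.4
clock: 23.28
eef_pos: [0.5593, -0.2755, 0.1861]
tool_rot: [-0.079, 0.997, 0.001, -0.001]
ft_force: [0.6, 0.5, -0.9]
grip_width: 0.0852
grasp_force: 0.0
opt: rot [ 0.    -0.002  1.047] d [-0.1803  0.3795  0.0063]
opt: rot [ 0.003  0.    -2.094] d [-0.1803  0.3795  0.0063]
now [ 0.5593 -0.2755  0.1861] q [-0.46  0.51  0.28  1.35  0.   -0.61] t 23.27 w 0.0852
```

Converted, 1.047 rad / 1.5708 = 0.6665.

```bash
python3 jog.py '[{"wz":0.0637,"dx":-0.02,"dy":0.042,"aperture":0.085},{"wz":0.1592,"dx":-0.045,"dy":0.095,"aperture":0.085},{"wz":0.2546,"dx":-0.07,"dy":0.148,"aperture":0.085},{"wz":0.3692,"dx":-0.095,"dy":0.2,"aperture":0.085},{"wz":0.4838,"dx":-0.12,"dy":0.252,"aperture":0.085},{"wz":0.5857,"dx":-0.145,"dy":0.305,"aperture":0.085},{"wz":0.6665,"dx":-0.167,"dy":0.352,"aperture":0.085},{"wz":0.6665,"dx":-0.18,"dy":0.38,"aperture":0.085},{"wz":0.6665,"dx":-0.18,"dy":0.38,"aperture":0.085},{"wz":0.6665,"dx":-0.18,"dy":0.38,"aperture":0.085}]';python3 jog.py '[{"aperture":0.085},{"aperture":0.085}]'
python3 - <<'E'
from h import *
C=np.array([.5422,-.1619])
im=bot.camera("top");cv2.imwrite("pics/t4.png",im[:,:,::-1])
for c,r,a in lids(im):
    if 180<c[0]<420 and 150<c[1]<290: print(np.round(c,1),round(r,1),"z08",ray("top",c,.08).round(4),"z122",ray("top",c,.122).round(4),ray("top",c,.07).round(4))
plan(.678,.1275,.035,np.radians(39))
E
```

```text
clock: 24.52
eef_pos: [0.6774, 0.1271, 0.1857]
tool_rot: [0.43, 0.903, -0.001, -0.001]
ft_force: [0.7, -0.5, 1.1]
grip_width: 0.0848
grasp_force: 0.0
clock: 24.78
eef_pos: [0.6782, 0.1263, 0.1877]
tool_rot: [0.431, 0.902, -0.0, -0.0]
ft_force: [-0.3, 0.0, 0.9]
grip_width: 0.0849
grasp_force: 0.0
[366.  185.7] 11.1 z08 [[ 0.6465 -0.1983]] z122 [[ 0.6422 -0.1944]] [[ 0.6475 -0.1992]]
[327. 192.] 14.4 z08 [[ 0.6274 -0.0879]] z122 [[ 0.6237 -0.0878]] [[ 0.6282 -0.0879]]
[391.9 216. ] 15.2 z08 [[ 0.5612 -0.2716]] z122 [[ 0.5598 -0.2652]] [[ 0.5615 -0.2731]]
[252. 219.] 7.1 z08 [[0.5485 0.124 ]] z122 [[0.5475 0.1169]] [[0.5487 0.1257]]
[313.  228.7] 11.1 z08 [[ 0.523  -0.0494]] z122 [[ 0.523  -0.0506]] [[ 0.5231 -0.0491]]
[377.6 253.4] 11.2 z08 [[ 0.4559 -0.2314]] z122 [[ 0.4582 -0.2264]] [[ 0.4554 -0.2326]]
[338.2 259.9] 14.7 z08 [[ 0.4365 -0.1211]] z122 [[ 0.4393 -0.1199]] [[ 0.4358 -0.1214]]
opt: rot [ 0.     0.    -0.001] d [0.001  0.0004 0.1528]
opt: rot [ 0.   -0.    3.14] d [0.001  0.0004 0.1528]
now [0.6783 0.1265 0.1878] q [ 0.18  0.65  0.53  1.45 -0.    1.08] t 24.82 w 0.0846
```

View pics/t4.png

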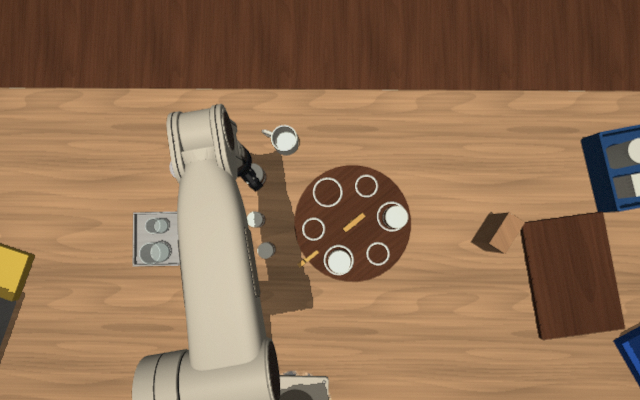

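The first wide jar stands in its ring at (396,217) and the handle is still in line. The slim jar that was at (256,256) is now at (265,250), so that one got knocked. I'll measure it again later.

```bash
python3 jog.py '[{"dx":0.001,"dy":0.001,"dz":0.05,"aperture":0.085},{"dx":0.001,"dy":0.001,"dz":0.1,"aperture":0.085},{"dx":0.001,"dy":0.001,"dz":0.14,"aperture":0.085},{"dx":0.001,"dy":0.001,"dz":0.152,"aperture":0.085},{"dx":0.001,"dy":0.001,"dz":0.152,"aperture":0.085},{"dx":0.001,"dy":0.001,"dz":0.152,"aperture":0.07},{"dx":0.001,"dy":0.001,"dz":0.152,"aperture":0.06},{"dx":0.001,"dy":0.001,"dz":0.152,"aperture":0.05},{"dx":0.001,"dy":0.001,"dz":0.152,"aperture":0.05},{"dx":0.001,"dy":0.001,"dz":0.152,"aperture":0.05}]';python3 jog.py '[{"aperture":0.05},{"dz":-0.02,"aperture":0.05},{"dz":-0.07,"aperture":0.05},{"dz":-0.13,"aperture":0.05},{"dz":-0.162,"aperture":0.05},{"dz":-0.162,"aperture":0.05},{"dz":-0.162,"aperture":0.05}]'
python3 - <<'E'
from h import *
plan(.6314,-.0894,.2,np.radians(39))
E
```

```text
clock: 26.08
eef_pos: [0.6803, 0.1292, 0.0386]
tool_rot: [0.43, 0.903, 0.001, 0.002]
ft_force: [0.2, -1.2, 6.9]
grip_width: 0.0606
grasp_force: 63.6
clock: 26.95
eef_pos: [0.6774, 0.1288, 0.1953]
tool_rot: [0.43, 0.903, -0.001, -0.001]
ft_force: [0.5, -0.4, -4.5]
grip_width: 0.0612
grasp_force: 65.9
opt: rot [-0.003 -0.002  0.   ] d [-0.1406 -0.1731 -0.0044]
opt: rot [ 3.000e-03 -5.000e-03 -3.141e+00] d [-0.1406 -0.1731 -0.0044]
now [0.6774 0.1288 0.1953] q [0.19 0.66 0.55 1.47 0.   1.08] t 26.95 w 0.0612
```

Place height: 0.0386+0.042 ≈ 0.0805.

```bash
python3 jog.py '[{"dx":-0.03,"dy":-0.036,"aperture":0.05},{"dx":-0.065,"dy":-0.08,"aperture":0.05},{"dx":-0.1,"dy":-0.124,"aperture":0.05},{"dx":-0.13,"dy":-0.16,"aperture":0.05},{"dx":-0.141,"dy":-0.173,"aperture":0.05},{"dx":-0.141,"dy":-0.173,"aperture":0.05},{"dx":-0.141,"dy":-0.173,"aperture":0.05},{"dx":-0.141,"dy":-0.173,"aperture":0.05}]'
python3 - <<'E'
from h import *
plan(.6314,-.0894,.0825,np.radians(39))
im=bot.camera("top")
for c,r,a in lids(im):
    if 190<c[0]<290 and 200<c[1]<290: print(np.round(c,1),round(r,1),"z07",ray("top",c,.07).round(4))
E
```

```text
clock: 27.95
eef_pos: [0.633, -0.0876, 0.1972]
tool_rot: [0.429, 0.903, 0.0, -0.0]
ft_force: [0.9, -0.1, -2.1]
grip_width: 0.0609
grasp_force: 66.4
opt: rot [-0.    -0.001  0.003] d [-0.0004 -0.0024  0.1147]
opt: rot [ 1.000e-03 -0.000e+00 -3.139e+00] d [-0.0004 -0.0024  0.1147]
now [ 0.633  -0.0876  0.1972] q [-0.14  0.54  0.36  1.39  0.    0.75] t 27.95 w 0.0609
[253.7 219.1] 7.6 z07 [[0.5485 0.1208]]
[215.4 236.9] 7.5 z07 [[0.4964 0.2295]]
[264.5 250.4] 7.8 z07 [[0.4601 0.0879]]
```

```bash
python3 jog.py '[{"dy":-0.002,"dz":0.04,"aperture":0.05},{"dy":-0.002,"dz":0.08,"aperture":0.05},{"dy":-0.002,"dz":0.105,"aperture":0.05},{"dy":-0.002,"dz":0.112,"aperture":0.05},{"dy":-0.002,"dz":0.115,"aperture":0.05},{"dy":-0.002,"dz":0.115,"aperture":0.05},{"dy":-0.002,"dz":0.115,"aperture":0.05}]'
```

```text
clock: 28.88
eef_pos: [0.6322, -0.0908, 0.0841]
tool_rot: [0.43, 0.903, 0.0, 0.001]
ft_force: [0.8, -1.0, -3.1]
grip_width: 0.0606
grasp_force: 66.4
```

```bash
python3 jog.py '[{"dz":0.001,"aperture":0.05},{"dz":0.002,"aperture":0.05},{"dz":0.003,"aperture":0.05},{"dz":0.003,"aperture":0.05}]';python3 jog.py '[{"aperture":0.064},{"aperture":0.07},{"aperture":0.08},{"aperture":0.085},{"aperture":0.085},{"dz":-0.04,"aperture":0.085},{"dz":-0.09,"aperture":0.085},{"dz":-0.1,"aperture":0.085},{"dz":-0.1,"aperture":0.085},{"dz":-0.1,"aperture":0.085}]'
python3 - <<'E'
from h import *
plan(.5485,.121,.180,np.radians(159))
E
```

```text
clock: 29.38
eef_pos: [0.6317, -0.0911, 0.0806]
tool_rot: [0.431, 0.903, -0.0, 0.001]
ft_force: [-2.3, -0.7, 4.6]
grip_width: 0.0608
grasp_force: 66.9
clock: 30.62
eef_pos: [0.6301, -0.0905, 0.1776]
tool_rot: [0.43, 0.903, -0.001, -0.002]
ft_force: [-0.4, 0.0, 0.2]
grip_width: 0.0847
grasp_force: 0.0
opt: rot [ 1.000e-03 -4.000e-03 -2.094e+00] d [ 0.2158  0.0698 -0.002 ]
opt: rot [-3.000e-03 -1.000e-03  1.048e+00] d [ 0.2158  0.0698 -0.002 ]
now [ 0.6301 -0.0905  0.1776] q [-0.14  0.54  0.32  1.35 -0.    0.75] t 30.62 w 0.0847
```

Units first: turns go in shares of pi/2 rad. So 1.047 rad / 1.5708 = 0.6665.

```bash
python3 jog.py '[{"wz":0.0764,"dx":0.04,"dy":0.013,"aperture":0.085},{"wz":0.1783,"dx":0.09,"dy":0.029,"aperture":0.085},{"wz":0.2865,"dx":0.14,"dy":0.045,"aperture":0.085},{"wz":0.4011,"dx":0.19,"dy":0.061,"aperture":0.085},{"wz":0.5093,"dx":0.216,"dy":0.07,"aperture":0.085},{"wz":0.6048,"dx":0.216,"dy":0.07,"aperture":0.085},{"wz":0.6665,"dx":0.216,"dy":0.07,"aperture":0.085},{"wz":0.6665,"dx":0.216,"dy":0.07,"aperture":0.085},{"wz":0.6665,"dx":0.216,"dy":0.07,"aperture":0.085},{"wz":0.6665,"dx":0.216,"dy":0.07,"aperture":0.085}]'
python3 - <<'E'
from h import *
plan(.5485,.121,.029,np.radians(159))
im=bot.camera("top")
for c,r,a in lids(im):
    if 180<c[0]<420 and 170<c[1]<290: print(np.round(c,1),round(r,1),"z122",ray("top",c,.122).round(4),ray("top",c,.07).round(4))
E
```

```text
clock: 31.88
eef_pos: [0.5495, 0.121, 0.1791]
tool_rot: [0.824, 0.567, -0.0, -0.0]
ft_force: [-0.1, 0.1, 0.7]
grip_width: 0.0848
grasp_force: 0.0
opt: rot [-1.000e-03 -1.000e-03 -3.141e+00] d [-0.0002 -0.0008  0.1501]
opt: rot [-0.001  0.     0.001] d [-0.0002 -0.0008  0.1501]
now [0.5495 0.121  0.1791] q [0.22 0.39 0.08 1.26 0.   2.15] t 31.88 w 0.0848
[366.  185.7] 11.1 z122 [[ 0.6422 -0.1945]] [[ 0.6475 -0.1993]]
[327.2 191.8] 14.6 z122 [[ 0.6243 -0.0883]] [[ 0.6288 -0.0885]]
[224.  218.5] 28.0 z122 [[0.5481 0.194 ]] [[0.5492 0.2061]]
[392.2 216.1] 15.1 z122 [[ 0.5595 -0.2659]] [[ 0.5612 -0.2739]]
[312.8 228.5] 11.3 z122 [[ 0.5233 -0.0501]] [[ 0.5234 -0.0487]]
[377.3 253.6] 11.2 z122 [[ 0.4575 -0.2255]] [[ 0.4548 -0.2317]]
[338.  259.8] 14.8 z122 [[ 0.4397 -0.1194]] [[ 0.4361 -0.1209]]
```

```bash
python3 jog.py '[{"dy":-0.001,"dz":0.05,"aperture":0.085},{"dy":-0.001,"dz":0.1,"aperture":0.085},{"dy":-0.001,"dz":0.14,"aperture":0.085},{"dy":-0.001,"dz":0.15,"aperture":0.085},{"dy":-0.001,"dz":0.15,"aperture":0.085},{"dy":-0.001,"dz":0.15,"aperture":0.07},{"dy":-0.001,"dz":0.15,"aperture":0.055},{"dy":-0.001,"dz":0.15,"aperture":0.04},{"dy":-0.001,"dz":0.15,"aperture":0.035},{"dy":-0.001,"dz":0.15,"aperture":0.035}]';python3 jog.py '[{"aperture":0.035},{"aperture":0.035}]';python3 jog.py '[{"dz":-0.02,"aperture":0.035},{"dz":-0.07,"aperture":0.035},{"dz":-0.13,"aperture":0.035},{"dz":-0.165,"aperture":0.035},{"dz":-0.165,"aperture":0.035},{"dz":-0.165,"aperture":0.035}]'
python3 - <<'E'
from h import *
plan(.6496,-.2029,.195,np.radians(159))
E
```

```text
clock: 33.17
eef_pos: [0.55, 0.1218, 0.0313]
tool_rot: [0.824, 0.567, 0.002, 0.001]
ft_force: [0.0, -0.8, 6.0]
grip_width: 0.0449
grasp_force: 60.9
clock: 33.42
eef_pos: [0.5499, 0.1218, 0.0313]
tool_rot: [0.824, 0.567, 0.001, 0.001]
ft_force: [-1.0, -0.8, 6.6]
grip_width: 0.0448
grasp_force: 60.9
clock: 34.17
eef_pos: [0.5477, 0.1213, 0.1932]
tool_rot: [0.824, 0.567, -0.001, -0.0]
ft_force: [0.0, 0.5, -3.0]
grip_width: 0.0449
grasp_force: 61.8
opt: rot [-2.000e-03 -3.000e-03 -3.141e+00] d [-0.2663  0.2111 -0.0019]
opt: rot [-0.002  0.001  0.001] d [-0.2663  0.2111 -0.0019]
now [0.5477 0.1213 0.1932] q [0.22 0.38 0.1  1.29 0.   2.15] t 34.17 w 0.0449
```

```bash
python3 jog.py '[{"dx":-0.035,"dy":0.028,"aperture":0.035},{"dx":-0.08,"dy":0.063,"aperture":0.035},{"dx":-0.125,"dy":0.099,"aperture":0.035},{"dx":-0.17,"dy":0.135,"aperture":0.035},{"dx":-0.215,"dy":0.17,"aperture":0.035},{"dx":-0.25,"dy":0.198,"aperture":0.035},{"dx":-0.266,"dy":0.211,"aperture":0.035},{"dx":-0.266,"dy":0.211,"aperture":0.035},{"dx":-0.266,"dy":0.211,"aperture":0.035},{"dx":-0.266,"dy":0.211,"aperture":0.035}]'
python3 - <<'E'
from h import *
plan(.6496,-.2029,.0765,np.radians(159))
E
```

```text
clock: 35.42
eef_pos: [0.6501, -0.2009, 0.194]
tool_rot: [0.824, 0.567, -0.0, -0.001]
ft_force: [-0.2, -0.0, -2.5]
grip_width: 0.0446
grasp_force: 61.9
opt: rot [ 0.000e+00 -2.000e-03 -3.139e+00] d [-0.0021  0.0004  0.1175]
opt: rot [-0.001 -0.     0.002] d [-0.0021  0.0004  0.1175]
now [ 0.6501 -0.2009  0.194 ] q [-0.3   0.63  0.51  1.45  0.    1.64] t 35.42 w 0.0446
```

```bash
python3 jog.py '[{"dx":-0.001,"dz":0.04,"aperture":0.035},{"dx":-0.001,"dz":0.08,"aperture":0.035},{"dx":-0.001,"dz":0.105,"aperture":0.035},{"dx":-0.001,"dz":0.115,"aperture":0.035},{"dx":-0.001,"dz":0.117,"aperture":0.035},{"dx":-0.001,"dz":0.118,"aperture":0.035},{"dx":-0.001,"dz":0.118,"aperture":0.035},{"dx":-0.001,"dz":0.118,"aperture":0.035}]'
```

```text
clock: 36.42
eef_pos: [0.6507, -0.2035, 0.0775]
tool_rot: [0.824, 0.567, 0.0, 0.001]
ft_force: [0.7, 0.5, -1.9]
grip_width: 0.0447
grasp_force: 61.9
```

```bash
python3 jog.py '[{"dz":0.001,"aperture":0.035},{"dz":0.002,"aperture":0.035},{"dz":0.003,"aperture":0.035},{"dz":0.004,"aperture":0.035},{"dz":0.004,"aperture":0.035}]';python3 jog.py '[{"aperture":0.048},{"aperture":0.06},{"aperture":0.08},{"aperture":0.085},{"aperture":0.085},{"dz":-0.04,"aperture":0.085},{"dz":-0.09,"aperture":0.085},{"dz":-0.11,"aperture":0.085},{"dz":-0.11,"aperture":0.085},{"dz":-0.11,"aperture":0.085}]'
python3 - <<'E'
from h import *
plan(.4962,.2292,.180,np.radians(99))
E
```

```text
clock: 37.05
eef_pos: [0.6501, -0.2033, 0.0733]
tool_rot: [0.824, 0.567, 0.0, 0.0]
ft_force: [-1.8, 0.2, 4.7]
grip_width: 0.0451
grasp_force: 62.4
clock: 38.3
eef_pos: [0.6494, -0.2031, 0.181]
tool_rot: [0.824, 0.567, -0.001, -0.001]
ft_force: [-0.3, 0.6, -0.5]
grip_width: 0.085
grasp_force: 0.0
opt: rot [-2.000e-03 -2.000e-03 -2.094e+00] d [ 0.3488 -0.2978  0.0016]
opt: rot [-2.000e-03  1.000e-03  1.048e+00] d [ 0.3488 -0.2978  0.0016]
now [ 0.6494 -0.2031  0.181 ] q [-0.3   0.64  0.48  1.42 -0.    1.63] t 38.3 w 0.085
```

```bash
python3 jog.py '[{"dx":0.03,"dy":-0.026,"aperture":0.085},{"dx":0.075,"dy":-0.064,"aperture":0.085},{"dx":0.12,"dy":-0.102,"aperture":0.085},{"dx":0.165,"dy":-0.14,"aperture":0.085},{"dx":0.21,"dy":-0.179,"aperture":0.085},{"dx":0.255,"dy":-0.218,"aperture":0.085},{"dx":0.3,"dy":-0.256,"aperture":0.085},{"dx":0.335,"dy":-0.286,"aperture":0.085},{"dx":0.349,"dy":-0.298,"aperture":0.085},{"dx":0.349,"dy":-0.298,"aperture":0.085}]';python3 jog.py '[{"aperture":0.085},{"aperture":0.085}]'
python3 - <<'E'
from h import *
plan(.4962,.2292,.029,np.radians(159))
im=bot.camera("top");cv2.imwrite("pics/t5.png",im[:,:,::-1])
for c,r,a in lids(im):
    if 180<c[0]<420 and 170<c[1]<290: print(np.round(c,1),round(r,1),"z122",ray("top",c,.122).round(4),ray("top",c,.07).round(4))
E
```

```text
clock: 39.55
eef_pos: [0.496, 0.2295, 0.1813]
tool_rot: [0.823, 0.567, -0.001, 0.0]
ft_force: [-0.5, -0.3, -0.6]
grip_width: 0.0846
grasp_force: 0.0
clock: 39.8
eef_pos: [0.4974, 0.2277, 0.1824]
tool_rot: [0.825, 0.566, -0.0, 0.0]
ft_force: [0.5, 0.3, 0.1]
grip_width: 0.0852
grasp_force: 0.0
opt: rot [ 1.00e-03 -0.00e+00  3.14e+00] d [ 0.001  -0.0016  0.1534]
opt: rot [ 0.     0.    -0.002] d [ 0.001  -0.0016  0.1534]
now [0.4974 0.2277 0.1824] q [ 0.43  0.36  0.04  1.25 -0.    2.37] t 39.8 w 0.0852
[366.2 185.5] 11.3 z122 [[ 0.6427 -0.1951]] [[ 0.648 -0.2  ]]
[327.1 191.9] 14.5 z122 [[ 0.624  -0.0881]] [[ 0.6285 -0.0883]]
[392.  216.5] 15.2 z122 [[ 0.5585 -0.2654]] [[ 0.5601 -0.2733]]
[312.8 228.5] 11.3 z122 [[ 0.5233 -0.0501]] [[ 0.5234 -0.0487]]
[264.7 250.3] 7.8 z122 [[0.4627 0.0804]] [[0.4601 0.0876]]
[377.3 253.6] 11.2 z122 [[ 0.4575 -0.2255]] [[ 0.4548 -0.2317]]
[337.9 259.8] 14.8 z122 [[ 0.4397 -0.1191]] [[ 0.4361 -0.1207]]
```

View pics/t5.png

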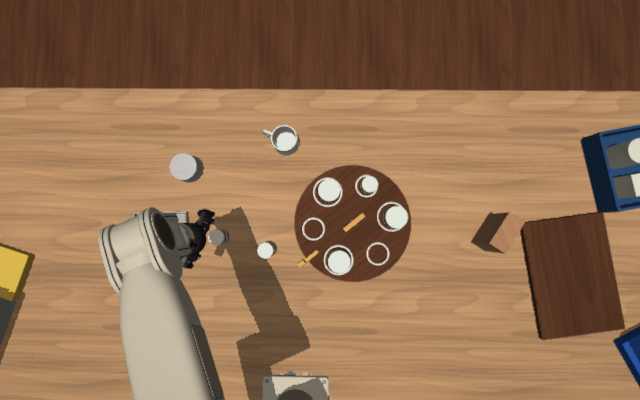

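The top view shows the wide rings holding jars at (330,190), (396,217) and (340,262), and a slim jar at (368,185). The jar to pick is at (218,237) beside the gripper, and the last one is at (265,250). The disc has not turned.

```bash
python3 jog.py '[{"dx":0.001,"dy":-0.001,"dz":0.05,"aperture":0.085},{"dx":0.001,"dy":-0.001,"dz":0.1,"aperture":0.085},{"dx":0.001,"dy":-0.001,"dz":0.14,"aperture":0.085},{"dx":0.001,"dy":-0.001,"dz":0.153,"aperture":0.085},{"dx":0.001,"dy":-0.001,"dz":0.153,"aperture":0.085},{"dx":0.001,"dy":-0.001,"dz":0.153,"aperture":0.07},{"dx":0.001,"dy":-0.001,"dz":0.153,"aperture":0.055},{"dx":0.001,"dy":-0.001,"dz":0.153,"aperture":0.04},{"dx":0.001,"dy":-0.001,"dz":0.153,"aperture":0.035},{"dx":0.001,"dy":-0.001,"dz":0.153,"aperture":0.035}]';python3 jog.py '[{"aperture":0.035},{"aperture":0.035}]';python3 jog.py '[{"dz":-0.02,"aperture":0.035},{"dz":-0.07,"aperture":0.035},{"dz":-0.13,"aperture":0.035},{"dz":-0.165,"aperture":0.035},{"dz":-0.165,"aperture":0.035},{"dz":-0.165,"aperture":0.035}]'
python3 - <<'E'
from h import *
plan(.524,-.0483,.195,np.radians(99))
E
```

```text
clock: 41.1
eef_pos: [0.4975, 0.2311, 0.0313]
tool_rot: [0.824, 0.567, 0.002, 0.0]
ft_force: [0.3, -0.5, 6.9]
grip_width: 0.0444
grasp_force: 61.1
clock: 41.35
eef_pos: [0.4975, 0.2311, 0.0313]
tool_rot: [0.824, 0.567, 0.002, 0.0]
ft_force: [-1.2, 0.2, 6.7]
grip_width: 0.045
grasp_force: 61.1
clock: 42.1
eef_pos: [0.4953, 0.2302, 0.1932]
tool_rot: [0.824, 0.567, -0.001, -0.0]
ft_force: [0.1, 0.5, -1.8]
grip_width: 0.0449
grasp_force: 61.6
opt: rot [-3.000e-03 -1.000e-03 -2.094e+00] d [-0.2498  0.1264 -0.0016]
opt: rot [-1.000e-03  2.000e-03  1.048e+00] d [-0.2498  0.1264 -0.0016]
now [0.4953 0.2302 0.1932] q [0.43 0.35 0.06 1.28 0.   2.37] t 42.1 w 0.0449
```

Converted, 1.047 rad / 1.5708 = 0.6665.

```bash
python3 jog.py '[{"wz":0.0637,"dx":-0.04,"dy":0.02,"aperture":0.035},{"wz":0.1273,"dx":-0.09,"dy":0.045,"aperture":0.035},{"wz":0.2228,"dx":-0.14,"dy":0.071,"aperture":0.035},{"wz":0.3183,"dx":-0.19,"dy":0.096,"aperture":0.035},{"wz":0.4138,"dx":-0.23,"dy":0.116,"aperture":0.035},{"wz":0.5093,"dx":-0.25,"dy":0.126,"aperture":0.035},{"wz":0.6048,"dx":-0.25,"dy":0.126,"aperture":0.035},{"wz":0.6665,"dx":-0.25,"dy":0.126,"aperture":0.035},{"wz":0.6665,"dx":-0.25,"dy":0.126,"aperture":0.035},{"wz":0.6665,"dx":-0.25,"dy":0.126,"aperture":0.035}]';python3 jog.py '[{"aperture":0.035},{"aperture":0.035}]'
python3 - <<'E'
from h import *
plan(.524,-.0483,.0765,np.radians(99))
E
```

```text
clock: 43.35
eef_pos: [0.5236, -0.0478, 0.1932]
tool_rot: [0.997, 0.08, -0.001, -0.0]
ft_force: [0.3, -0.2, -0.6]
grip_width: 0.0448
grasp_force: 61.6
clock: 43.6
eef_pos: [0.5244, -0.0479, 0.1945]
tool_rot: [0.997, 0.079, -0.0, -0.0]
ft_force: [-0.1, 0.7, -0.9]
grip_width: 0.0449
grasp_force: 61.6
opt: rot [-0.   -0.   -3.14] d [-0.0005  0.0004  0.118 ]
opt: rot [-0.     0.     0.001] d [-0.0005  0.0004  0.118 ]
now [ 0.5244 -0.0479  0.1945] q [-0.09  0.31  0.    1.26  0.    2.89] t 43.6 w 0.0449
```

```bash
python3 jog.py '[{"dz":0.04,"aperture":0.035},{"dz":0.08,"aperture":0.035},{"dz":0.105,"aperture":0.035},{"dz":0.115,"aperture":0.035},{"dz":0.118,"aperture":0.035},{"dz":0.118,"aperture":0.035},{"dz":0.118,"aperture":0.035},{"dz":0.118,"aperture":0.035}]'
```

```text
clock: 44.6
eef_pos: [0.525, -0.0481, 0.0774]
tool_rot: [0.997, 0.079, 0.001, 0.0]
ft_force: [-0.4, 0.7, -2.2]
grip_width: 0.0449
grasp_force: 61.7
```

```bash
python3 jog.py '[{"dz":0.001,"aperture":0.035},{"dz":0.002,"aperture":0.035},{"dz":0.003,"aperture":0.035},{"dz":0.004,"aperture":0.035},{"dz":0.004,"aperture":0.035}]';python3 jog.py '[{"aperture":0.048},{"aperture":0.06},{"aperture":0.08},{"aperture":0.085},{"aperture":0.085},{"dz":-0.04,"aperture":0.085},{"dz":-0.09,"aperture":0.085},{"dz":-0.11,"aperture":0.085},{"dz":-0.11,"aperture":0.085},{"dz":-0.11,"aperture":0.085}]'
python3 - <<'E'
from h import *
plan(.460,.0877,.180,np.radians(159))
E
```

```text
clock: 45.22
eef_pos: [0.5252, -0.0479, 0.0733]
tool_rot: [0.997, 0.079, 0.001, -0.0]
ft_force: [-0.1, -0.5, 3.7]
grip_width: 0.0448
grasp_force: 62.2
clock: 46.48
eef_pos: [0.5236, -0.0479, 0.1813]
tool_rot: [0.997, 0.079, -0.001, -0.0]
ft_force: [0.1, -0.8, -0.1]
grip_width: 0.085
grasp_force: 0.0
opt: rot [2.000e-03 2.000e-03 2.095e+00] d [-0.0415 -0.1439  0.0015]
opt: rot [-0.002  0.002 -1.046] d [-0.0415 -0.1439  0.0015]
now [ 0.5236 -0.0479  0.1813] q [-0.09  0.32 -0.02  1.23 -0.    2.89] t 46.48 w 0.085
```

Converted, -1.047 rad / 1.5708 = -0.6665.

```bash
python3 jog.py '[{"wz":-0.0955,"dx":-0.01,"dy":-0.035,"aperture":0.085},{"wz":-0.2037,"dx":-0.022,"dy":-0.08,"aperture":0.085},{"wz":-0.3183,"dx":-0.035,"dy":-0.12,"aperture":0.085},{"wz":-0.4329,"dx":-0.0415,"dy":-0.144,"aperture":0.085},{"wz":-0.5411,"dx":-0.0415,"dy":-0.144,"aperture":0.085},{"wz":-0.6239,"dx":-0.0415,"dy":-0.144,"aperture":0.085},{"wz":-0.6665,"dx":-0.0415,"dy":-0.144,"aperture":0.085},{"wz":-0.6665,"dx":-0.0415,"dy":-0.144,"aperture":0.085},{"wz":-0.6665,"dx":-0.0415,"dy":-0.144,"aperture":0.085}]'
python3 - <<'E'
from h import *
plan(.460,.0877,.029,np.radians(159))
im=bot.camera("scene")
for c,r,a in lids(im,"scene"):
    if 370<c[0]<460 and 140<c[1]<270: print(np.round(c,1),round(r,1),ray("scene",c,.07).round(3))
cv2.imwrite("pics/s3.png",im[90:260,200:460,::-1].repeat(3,0).repeat(3,1))
E
```

```text
clock: 47.6
eef_pos: [0.4602, 0.0875, 0.1816]
tool_rot: [0.824, 0.566, -0.001, -0.0]
ft_force: [0.1, 0.3, -0.3]
grip_width: 0.0852
grasp_force: 0.0
opt: rot [2.000e-03 3.000e-03 3.141e+00] d [ 0.0002 -0.      0.1526]
opt: rot [-0.002  0.001 -0.001] d [ 0.0002 -0.      0.1526]
now [0.4602 0.0875 0.1816] q [ 0.19  0.21 -0.17  1.2  -0.    2.13] t 47.6 w 0.0852
```

View pics/s3.png

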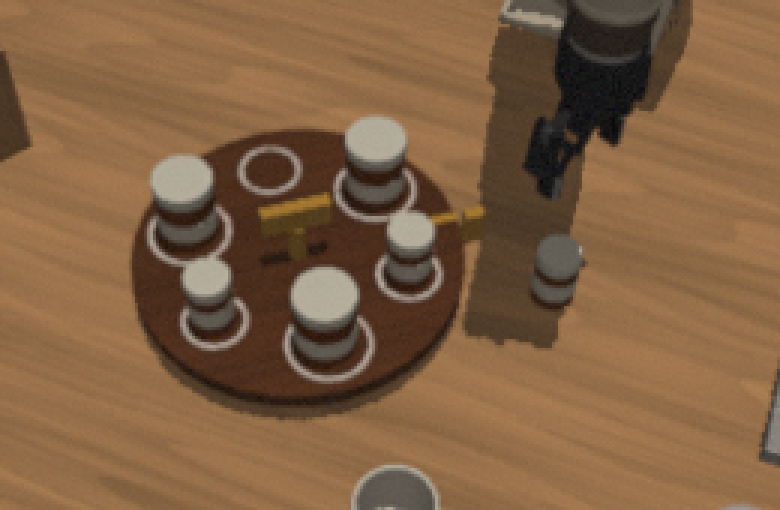

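The scene crop shows four loaded rings with upright jars, strip and pointer in line at (440,218)/(472,222), and the last free slim ring at (270,170). The last jar's lid is at crop (558,250), which I'll check against the ray.

Run:
```python
from h import *
print(ray("scene",[[385.7,173.2]],.07),proj("scene",[.46,.0877,.07]))
```

```text
[[0.4607393  0.08467895]] [[386.73929872 173.32975042]]
```

```bash
python3 jog.py '[{"dz":0.05,"aperture":0.085},{"dz":0.1,"aperture":0.085},{"dz":0.14,"aperture":0.085},{"dz":0.152,"aperture":0.085},{"dz":0.152,"aperture":0.085},{"dz":0.152,"aperture":0.07},{"dz":0.152,"aperture":0.055},{"dz":0.152,"aperture":0.04},{"dz":0.152,"aperture":0.035},{"dz":0.152,"aperture":0.035}]';python3 jog.py '[{"aperture":0.035},{"aperture":0.035}]';python3 jog.py '[{"dz":-0.02,"aperture":0.035},{"dz":-0.07,"aperture":0.035},{"dz":-0.13,"aperture":0.035},{"dz":-0.165,"aperture":0.035},{"dz":-0.165,"aperture":0.035},{"dz":-0.165,"aperture":0.035}]'
python3 - <<'E'
from h import *
plan(.453,-.2344,.195,np.radians(39))
E
```

```text
clock: 48.9
eef_pos: [0.4621, 0.0879, 0.0321]
tool_rot: [0.824, 0.567, 0.001, 0.001]
ft_force: [-0.5, -0.1, 6.4]
grip_width: 0.0447
grasp_force: 60.6
clock: 49.15
eef_pos: [0.4621, 0.0879, 0.0321]
tool_rot: [0.824, 0.567, 0.001, 0.001]
ft_force: [-0.7, -0.4, 6.1]
grip_width: 0.045
grasp_force: 60.6
clock: 49.9
eef_pos: [0.46, 0.0875, 0.1946]
tool_rot: [0.824, 0.567, -0.001, -0.0]
ft_force: [-0.0, -0.3, -1.4]
grip_width: 0.0448
grasp_force: 61.6
opt: rot [-0.002  0.    -1.047] d [-3.031e-01  1.087e-01 -3.000e-04]
opt: rot [0.000e+00 2.000e-03 2.095e+00] d [-3.031e-01  1.087e-01 -3.000e-04]
now [0.46   0.0875 0.1946] q [ 0.19  0.2  -0.15  1.23  0.    2.12] t 49.9 w 0.0448
```

Converted, -1.047 rad / 1.5708 = -0.6665.

```bash
python3 jog.py '[{"wz":-0.0637,"dx":-0.04,"dy":0.014,"aperture":0.035},{"wz":-0.1592,"dx":-0.09,"dy":0.032,"aperture":0.035},{"wz":-0.2546,"dx":-0.145,"dy":0.052,"aperture":0.035},{"wz":-0.3501,"dx":-0.2,"dy":0.072,"aperture":0.035},{"wz":-0.4456,"dx":-0.25,"dy":0.09,"aperture":0.035},{"wz":-0.5411,"dx":-0.29,"dy":0.104,"aperture":0.035},{"wz":-0.6175,"dx":-0.303,"dy":0.109,"aperture":0.035},{"wz":-0.6665,"dx":-0.303,"dy":0.109,"aperture":0.035},{"wz":-0.6665,"dx":-0.303,"dy":0.109,"aperture":0.035},{"wz":-0.6665,"dx":-0.303,"dy":0.109,"aperture":0.035}]';python3 jog.py '[{"aperture":0.035},{"aperture":0.035}]'
python3 - <<'E'
from h import *
plan(.453,-.2344,.0775,np.radians(39))
E
```

```text
clock: 51.15
eef_pos: [0.4535, -0.2337, 0.1943]
tool_rot: [0.431, 0.902, 0.0, -0.001]
ft_force: [0.4, 0.6, -1.2]
grip_width: 0.0449
grasp_force: 61.6
clock: 51.4
eef_pos: [0.4542, -0.234, 0.1955]
tool_rot: [0.43, 0.903, -0.0, -0.0]
ft_force: [0.8, -0.3, -0.5]
grip_width: 0.0447
grasp_force: 61.6
opt: rot [-0.    -0.     0.001] d [ 0.0004 -0.0012  0.118 ]
opt: rot [ 0.    -0.    -3.141] d [ 0.0004 -0.0012  0.118 ]
now [ 0.4542 -0.234   0.1955] q [-0.48  0.28 -0.04  1.25 -0.    0.41] t 51.4 w 0.0447
```

```bash
python3 jog.py '[{"dz":0.04,"aperture":0.035},{"dz":0.08,"aperture":0.035},{"dz":0.105,"aperture":0.035},{"dz":0.115,"aperture":0.035},{"dz":0.118,"aperture":0.035},{"dz":0.118,"aperture":0.035},{"dz":0.118,"aperture":0.035},{"dz":0.118,"aperture":0.035}]'
```

```text
clock: 52.4
eef_pos: [0.4547, -0.2345, 0.0784]
tool_rot: [0.43, 0.903, -0.0, 0.001]
ft_force: [0.1, -0.5, -1.4]
grip_width: 0.0451
grasp_force: 61.6
```

Lower to 0.0741 (0.0321+0.042), release, rise, and retreat toward −y to clear the view.

```bash
python3 jog.py '[{"dz":0.001,"aperture":0.035},{"dz":0.002,"aperture":0.035},{"dz":0.003,"aperture":0.035},{"dz":0.004,"aperture":0.035},{"dz":0.004,"aperture":0.035}]';python3 jog.py '[{"aperture":0.048},{"aperture":0.06},{"aperture":0.08},{"aperture":0.085},{"aperture":0.085},{"dz":-0.04,"aperture":0.085},{"dz":-0.09,"aperture":0.085},{"dz":-0.13,"aperture":0.085},{"dz":-0.13,"aperture":0.085},{"dz":-0.13,"aperture":0.085}]'
python3 - <<'E'
from h import *
plan(.30,-.30,.20,np.radians(39))
E
```

```text
clock: 53.02
eef_pos: [0.4544, -0.2346, 0.0741]
tool_rot: [0.43, 0.903, -0.0, 0.001]
ft_force: [-0.5, -1.4, 2.7]
grip_width: 0.0453
grasp_force: 62.2
clock: 54.28
eef_pos: [0.4538, -0.2341, 0.2031]
tool_rot: [0.43, 0.903, 0.0, -0.0]
ft_force: [-0.4, -1.3, 0.4]
grip_width: 0.0851
grasp_force: 0.0
opt: rot [-0. -0.  0.] d [ 0.0456 -0.161   0.0032]
opt: rot [ 1.000e-03 -0.000e+00 -3.141e+00] d [ 0.0456 -0.161   0.0032]
now [ 0.4538 -0.2341  0.2031] q [-0.48  0.28 -0.02  1.27 -0.    0.41] t 54.27 w 0.0851
```

```bash
python3 jog.py '[{"dx":0.015,"dy":-0.05,"aperture":0.085},{"dx":0.03,"dy":-0.1,"aperture":0.085},{"dx":0.045,"dy":-0.15,"aperture":0.085},{"dx":0.046,"dy":-0.161,"aperture":0.085},{"dx":0.046,"dy":-0.161,"aperture":0.085},{"dx":0.046,"dy":-0.161,"aperture":0.085}]'
python3 - <<'E'
from h import *
im=bot.camera("top"); C=np.array([.5422,-.1619])
h=cv2.cvtColor(im,cv2.COLOR_RGB2HSV)
for i,im2 in enumerate((cv2.imread("pics/t2.png")[:,:,::-1].copy(),im)):
    h=cv2.cvtColor(im2,cv2.COLOR_RGB2HSV)
    for a,b,k in blobs((h[...,0]>14)&(h[...,0]<26)&(h[...,1]>128)&(h[...,2]>185),8,500):
        if 290<b[0]<370 and 200<b[1]<270: r=cv2.minAreaRect(k); P=ray("top",cv2.boxPoints(r),.117 if a>80 else .042); print(i,a,np.round(r[0],1),np.round(r[2],1), ray("top",[r[0]],.117 if a>80 else .042).round(4)); 
cv2.imwrite("pics/t6.png",cv2.resize(im[150:290,120:430],None,fx=2.5,fy=2.5,interpolation=cv2.INTER_CUBIC)[:,:,::-1])
s=bot.camera("scene"); cv2.imwrite("pics/s6.png",s[90:290,220:540,::-1].repeat(2,0).repeat(2,1))
E
```

```text
clock: 55.02
eef_pos: [0.3009, -0.2995, 0.2031]
tool_rot: [0.43, 0.903, 0.0, -0.0]
ft_force: [-1.2, -0.2, -0.1]
grip_width: 0.0849
grasp_force: 0.0
0 102 [353.8 222.2] 51.3 [[ 0.5419 -0.1618]]
0 43 [311.3 255.8] 57.5 [[ 0.4447 -0.0444]]
0 27 [301.  263.5] 45.0 [[ 0.4222 -0.0148]]
1 102 [353.8 222.2] 51.3 [[ 0.5419 -0.1618]]
1 44 [311.3 255.8] 57.5 [[ 0.4447 -0.0444]]
1 29 [300.8 263.7] 53.1 [[ 0.4216 -0.0141]]
```

View pics/t6.png

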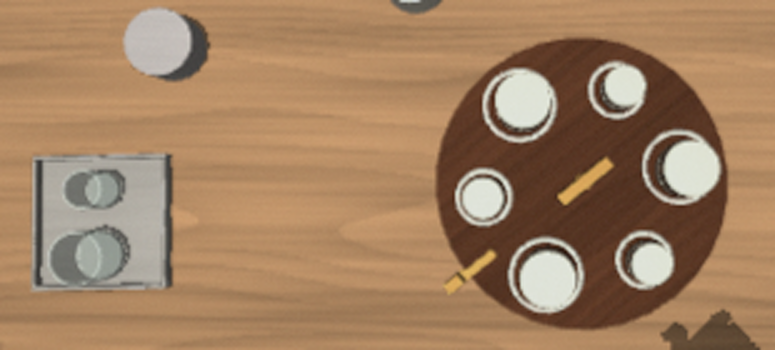

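View pics/s6.png

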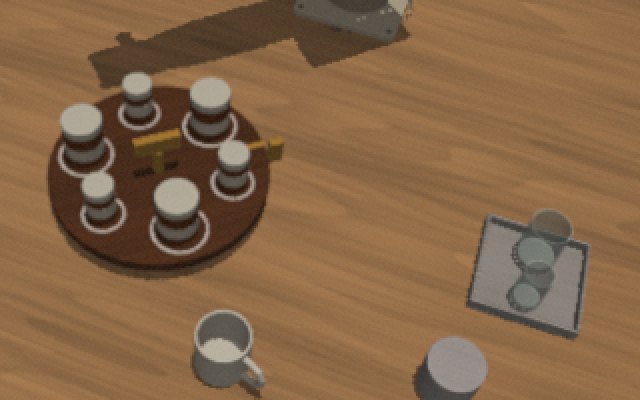

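Top crop: all six rings hold a jar of their own size, the strip and pointer are in line at (470,272), and both empties are upright in the tray at (95,190) and (90,255). The scene crop agrees. I'll check ring offsets, then hand in.

Run:
```python
from h import *
for (u,v),z,a in [((691,169),.122,279.1),((523,99),.122,39.1),((548,278),.122,159.1),((625,86),.112,339.1),((652,264),.112,219.1),((484,198),.112,99.1)]:
    p=ray("top",[[ (u+.5)/2.5-.5+120,(v+.5)/2.5-.5+150]],z)[0]; a=np.radians(a)
    print(((p-[.5422,-.1619]-.115*np.array([np.cos(a),np.sin(a)]))*1000).round(1))
```

```text
[-4.  -1.1]
[-0.2 -3.6]
[ 1.9 -0.9]
[-2.  -2.7]
[-0.4 -1.1]
[-1.6 -2.8]
```

All are within 5 mm of their ring centres.

```bash
python3 -c "
from workcell import bot
print(bot.job_done())"
```

```text
the job is handed in; nothing more can be done
None
```

The job is handed in at about 55 s on the robot's clock, though it returned no verdict: both empties stand upright in the tray, all six rings hold a full jar of their own size (each within 5 mm of its ring centre in the last picture), the brass strip is still lined up with the pointer, and I left the mug, tin and carton alone.

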